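# Find and tag the spin unit with the worn spindle bearing

### The arm

A 6-joint arm with a two-finger parallel gripper is mounted at the origin on the work surface. World frame = base frame: x ahead of the robot, y to its left, z up, the work surface at z = 0. Lengths are in mm, angles in rad, forces in N, time in s.
With the tool pointing down it reaches from about 275 to 750 mm from the base axis. Payload 10.2 kg.
Tool frame: the origin (TCP) lies midway between the tips of the shut fingers; the grasp point (between the pads) lies grip_depth behind it (grip_depth is the distance from the TCP to the grasp point, in mm); z points along the fingers, y is the line along which they close (so a half turn about z gives the same grasp; the last joint's range is limited). The gripper opens to 85 mm and grips with 20 to 120 N. Pads are 22 mm wide; open, the fingers measure 114 mm over their backs; the gripper's body (76 mm by 85 mm) begins 54 mm behind the grasp point. The pads swing forward as they close: fully open they stand 13 mm farther back than shut.
Start: joints at [-1.381, 0.313, 1.498, -0, 1.331, -0.223], TCP at [210.605, -480.912, 231.294] pointing down, gripper open.
Joint ranges: [-2.94, 2.94], [-0.97, 2.17], [0.19, 2.56], [-1.23, 4.37], [0.02, 3.11], [-2.88, 2.88]. Speed limits (rad/s): [2.39, 2.39, 3.01, 3.14, 3.14, 3.14].

### API

Orientations are given as a unit quaternion [w, x, y, z].
In Python, from rig import * gives the robot as it stands.
- The arm moves only by the tool servo_tool, never from a script. Its argument "commands" is a list of rows, each a list of 3 entries, a list of its own where there are three numbers: the gripper command: -1 is fully open, 1 is shut, values between are in proportion, then the shift along the tool's x, y, z in m, then the turn, a rotation vector about the tool's x, y, z in units of 6 degrees (1.0 is 6 degrees). In form: [[grip, [dx, dy, dz], [ax, ay, az]], ...]. A call has 1 to 10 rows; each row shifts and turns the commanded pose from where the row before left it, along the tool's axes as they then stand; what a row does not reach is not made up. A row lasts 1/12 s, in which the tool goes at most 41.7 mm and 7.16 degrees, less where a joint would pass 70% of its speed; a pose out of reach is approached as far as the arm can. A call is refused whole if a number of a shift passes 0.0417 or a number of a turn 1, either way. A call with a gripper value outside its range is refused whole. The fingers move at their own pace and stop on an object; "squeeze" is the grip in N (left out, the last holds). Time passes only in rows, so rows that do not move let the fingers close. It gives the time, the measured TCP pose, the force, the opening and the grip force at its end, in the units of the state.
- sense(): the state, without advancing time (a new reading comes with each control period).
- capture(name): name is "side" or "top"; returns a dict with "pixels" (400x640x3 uint8, red, green, blue), "z_map" (400x640 float32, mm along the optical axis (not along the pixel's ray), 0 where there is no reading), "fx", "fy", "cx", "cy" (pixels), "rvec" (rotation vector, rad) and "tvec" (3), from world to camera coordinates, as OpenCV has them. Camera axes: x right, y down, z forward; pixel columns grow to the right and rows downward; lengths in mm; the calibration is good to about 2 mm. A picture is of the moment at which its call begins.
- finish_job(): hands the job in; it is judged then, once.
The state is a dict: "time_s": time; "joints": joint angles; "dq": joint speeds; "tau": joint torques, N m; "eef_pos": TCP position; "ee_rot": TCP orientation; "force": force on the tool from outside, world axes, zero at the start; "wrist_torque": the same for the moment, N m; "grip_width": opening from 0.0 (shut) to 1.0 (fully open); "grip_force": force on a finger pad.
Only numpy, scipy, OpenCV 4.12 (cv2) and the standard library are available. Lean on these libraries where they do the work, as an engineer would, in place of code of your own. Each camera call takes 0.05 s, during which the arm holds its last target. There are 200 camera calls.

### The job

One of the three white spin units has a worn bearing: rock the spindles from side to side, gently nudging them with the shut fingers (never gripping them and never with more than 20 N), to feel which one has play. Press that one with some 5 to 10 N for half a second against its stop on the yellow side, then against its stop on the blue side, and leave it leaning to blue. Then put the red collar over that spindle, down flat on its green disc, let go, and leave the white collar and the glassware and other things on the bench where they are.

Things in the scene. Friction and masses are not known exactly. Their poses are not given: they have to be found in the camera images.
- stand_a: left spin unit (seen from the robot): white housing 92 x 92 mm, top face 55 mm above the bench, fixed to the bench. Origin: centre of its underside, on the bench; z up; its +y side carries a yellow bar on the top face, its -y side a blue bar. All three units look alike.
- head_a (a joint): sideways lean of the left spindle, rad: 0 upright, positive to yellow, negative to blue (noisy). Stiff (about 1.3 N at 70 mm above its axis), stays where left. A good bearing gives about 0.014 rad (up to 0.055 under 20 N); the worn one about 0.115 rad each way to a springy stop (about 6 N per mm). All start near upright; only pushing tells.
- seat_a (a point): centre of the top face of the left unit's green disc (64 mm across, 10 mm thick), 85 mm above the bench and 50 mm above the rocking axis, where the collar comes to rest; z along the spindle
- tip_a (a point): centre of the top end of the left spindle, a bare upright steel rod 16 mm in diameter that stands 55 mm above the green disc (top 140 mm above the bench); z along the spindle
- stand_b: middle spin unit (seen from the robot): white housing 92 x 92 mm, top face 55 mm above the bench, fixed to the bench. Origin: centre of its underside, on the bench; z up; its +y side carries a yellow bar on the top face, its -y side a blue bar. All three units look alike.
- head_b (a joint): sideways lean of the middle spindle, rad: 0 upright, positive to yellow, negative to blue (noisy). Stiff (about 1.3 N at 70 mm above its axis), stays where left. A good bearing gives about 0.014 rad (up to 0.055 under 20 N); the worn one about 0.115 rad each way to a springy stop (about 6 N per mm). All start near upright; only pushing tells.
- seat_b (a point): centre of the top face of the middle unit's green disc (64 mm across, 10 mm thick), 85 mm above the bench and 50 mm above the rocking axis, where the collar comes to rest; z along the spindle
- tip_b (a point): centre of the top end of the middle spindle, a bare upright steel rod 16 mm in diameter that stands 55 mm above the green disc (top 140 mm above the bench); z along the spindle
- stand_c: right spin unit (seen from the robot): white housing 92 x 92 mm, top face 55 mm above the bench, fixed to the bench. Origin: centre of its underside, on the bench; z up; its +y side carries a yellow bar on the top face, its -y side a blue bar. All three units look alike.
- head_c (a joint): sideways lean of the right spindle, rad: 0 upright, positive to yellow, negative to blue (noisy). Stiff (about 1.3 N at 70 mm above its axis), stays where left. A good bearing gives about 0.014 rad (up to 0.055 under 20 N); the worn one about 0.115 rad each way to a springy stop (about 6 N per mm). All start near upright; only pushing tells.
- seat_c (a point): centre of the top face of the right unit's green disc (64 mm across, 10 mm thick), 85 mm above the bench and 50 mm above the rocking axis, where the collar comes to rest; z along the spindle
- tip_c (a point): centre of the top end of the right spindle, a bare upright steel rod 16 mm in diameter that stands 55 mm above the green disc (top 140 mm above the bench); z along the spindle
- tag: red plastic tag collar lying flat on the bench: ring 46 mm outside, 28 mm hole, 14 mm high, about 50 g; origin: centre of its underside, z up
- spacer: white collar of the same size as the red one, to be left alone; origin: centre of its underside
- amber_small: small amber bottle, 44 mm across, 85 mm high; origin: centre of its underside
- amber_tall: amber bottle with red cap, 60 mm across, 130 mm high; origin: centre of its underside
- beaker: glass beaker, 68 mm across, 80 mm high; origin: centre of its underside
- dish: white porcelain dish, 90 mm across, 18 mm high; origin: centre of its underside
- tube_rack: blue test tube rack, 60 x 130 mm, 50 mm high; origin: centre of its underside
- jar: white jar, 60 mm across, 70 mm high; origin: centre of its underside
There are look-alikes about, which are no part of the job. Of the things shaped like the tag, the red one is meant.

How it is judged:
By the outcome, as a careful person would: the job done as asked, in the order asked, and still so for the second after the job is handed in, with the robot touching nothing.
It also fails if it takes over 72 s, if anything falls off the work surface, if the arm or the gripper's body presses on something with over 40 N, if the wrist force passes 120 N, or if a joint passes its speed limit or range.

## Working session

There is one attempt and no reset: what is moved stays moved. The work goes in short steps, Python scripts to look and compute and a tool call to move; the robot and the scene stay as the last step left them, time stands still between calls to the robot, and variables do not carry over. Pictures are saved under pics/ and viewed, at most 10 in all, crops included, and the job is handed in when it is done.

Besides the shell and the picture viewer there is one more tool, called after ">>>" as name(argument=value, ...) on one line, values as JSON. servo_tool: Moves the arm, as the interface text tells. Its arguments: {"type":"object","properties":{"commands":{"type":"array"},"squeeze":{"type":"number"}},"required":["commands"]}

```bash
mkdir -p pics; ls; cat > h.py <<'E'
from rig import *
import numpy as np, cv2
def cloud(c):
    R=cv2.Rodrigues(np.array(c["rvec"],float))[0]; t=np.array(c["tvec"],float).ravel()
    z=c["z_map"].astype(float); v,u=np.mgrid[:z.shape[0],:z.shape[1]]
    P=np.stack([(u-c["cx"])/c["fx"]*z,(v-c["cy"])/c["fy"]*z,z],-1)
    W=(P-t)@R; W[z==0]=np.nan
    return W
def save(c,n,crop=None,k=1):
    im=c["pixels"][...,::-1]
    if crop: x0,y0,x1,y1=crop; im=im[y0:y1,x0:x1]
    cv2.imwrite("pics/"+n,cv2.resize(im,None,fx=k,fy=k))
E
python3 - <<'E'
from h import *
for n in("top","side"):
    c=capture(n); save(c,n+"0.png"); np.savez(n+"0.npz",W=cloud(c),px=c["pixels"]); R=cv2.Rodrigues(np.array(c["rvec"],float))[0]; print(n,(-R.T@np.array(c["tvec"]).ravel()).round(),R[2].round(2),c["fx"])
s=sense(); print(s)
E
```

```text
pics
top [3.430e+02 1.000e+00 1.192e+03] [ 0.23  0.02 -0.97] 462.9845918623621
side [ 453. -851.  779.] [ 0.12  0.79 -0.6 ] 419.79577133058723
{'time_s': 0.1, 'joints': array([-1.38137555e+00,  3.13378945e-01,  1.49834155e+00, -7.34493991e-06,
        1.33100002e+00, -2.23420529e-01]), 'dq': array([-0.00130225, -0.0037229 , -0.00239625,  0.00042841,  0.00167142,
        0.00011529]), 'tau': array([ 2.60669265e-03, -4.12900901e+01, -2.60142249e+01, -2.60671432e-04,
        2.99431093e-03,  8.61402725e-06]), 'eef_pos': array([ 210.57126651, -480.67697452,  230.80739356]), 'ee_rot': array([-5.63910004e-04,  9.78770464e-01,  2.04958682e-01,  6.01991403e-06]), 'force': array([-0.20613883, -0.6247885 , -0.33310834]), 'wrist_torque': array([-0.03319377,  0.00420904, -0.01149728]), 'grip_force': 0.0, 'grip_width': 0.9992895306000504}
```

View pics/top0.png

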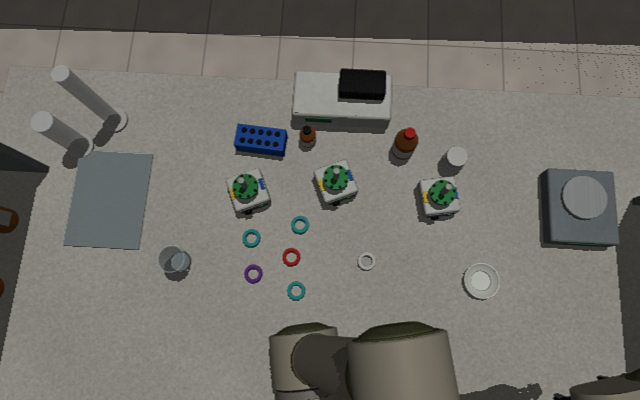

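View pics/side0.png

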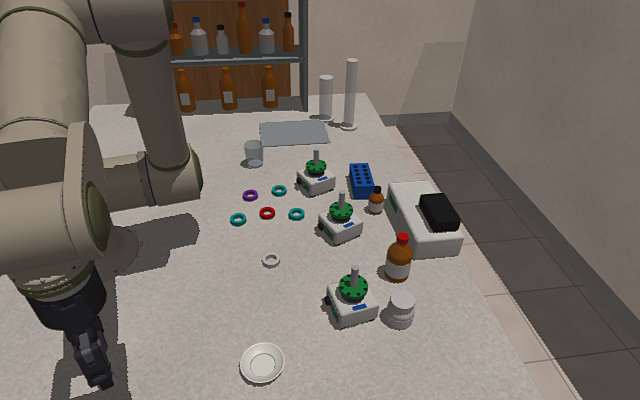

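The top view shows the red ring at (291,257). Possible confusions are the teal rings (251,238), (300,225), (296,291), the purple ring (253,273) and the white collar (366,261). The spin units are at (247,190), (335,182) and (438,197). I choose the red one and will check it in a crop.

```bash
python3 - <<'E'
from h import *
d=np.load("top0.npz");W=d["W"];px=d["px"].astype(int)
hsv=cv2.cvtColor(d["px"],cv2.COLOR_RGB2HSV).astype(int);H,S,V=hsv[...,0],hsv[...,1],hsv[...,2]
def box(m,x0,y0,x1,y1):
    o=np.zeros_like(m);o[y0:y1,x0:x1]=1;return m&o
m=box((S>120)&((H<8)|(H>172)),275,240,310,275); p=W[m]; 
print("red",m.sum(),np.nanmedian(p,0).round(1),((np.nanmin(p,0)+np.nanmax(p,0))/2).round(1),np.nanmax(p,0)-np.nanmin(p,0))
for n,(u,v) in dict(a=(247,190),b=(335,182),c=(438,197)).items():
    b=(u-28,v-30,u+28,v+28)
    g=box((H>50)&(H<85)&(S>80),*b);ye=box((H>20)&(H<35)&(S>120),*b);bl=box((H>105)&(H<130)&(S>120),*b)
    top=box(abs(W[...,2]-55)<7,*b); rod=box(W[...,2]>130,*b)
    print(n,"green",g.sum(),np.nanmedian(W[g],0).round(1),((np.nanmin(W[g],0)+np.nanmax(W[g],0))/2).round(1))
    for k,mm in(("yel",ye),("blue",bl),("rod",rod)): print("  ",k,mm.sum(),np.nanmean(W[mm],0).round(1))
    r=cv2.minAreaRect(W[top][:,:2].astype(np.float32));print("  top",r)
im=np.hstack([cv2.resize(d["px"][160:310,215:345,::-1],None,fx=3,fy=3,interpolation=2),cv2.resize(d["px"][160:310,325:465,::-1],None,fx=2.7,fy=3)])
cv2.imwrite("pics/crop0.png",im)
E
```

```text
red 152 [453.1 108.7  13.8] [453.4 107.6  11.4] [43.40903222 41.49441361 19.08305658]
a green 410 [607.9 223.6  85.5] [609.  223.4  81.4]
   yel 45 [597.1 263.7  59.8]
   blue 36 [626.3 194.2  56.9]
   rod 41 [612.9 228.7 140.1]
  top ((613.0021362304688, 229.08306884765625), (94.87440490722656, 91.69429016113281), 24.242494583129883)
b green 420 [644.2   5.   85.4] [6.359e+02 2.000e-01 8.400e+01]
   yel 43 [633.5  40.   56.2]
   blue 29 [664.  -29.5  56.6]
   rod 38 [648.4   6.6 139.5]
  top ((648.2994384765625, 6.799903869628906), (94.53866577148438, 92.23432159423828), 23.381763458251953)
c green 415 [ 620.2 -254.8   85.3] [ 613.6 -262.4   66.5]
   yel 48 [ 618.5 -221.4   56.3]
   blue 8 [ 623.1 -297.7   61.4]
   rod 44 [ 625.1 -257.3  138.2]
  top ((638.3914794921875, -262.61566162109375), (117.68255615234375, 108.56949615478516), 9.581345558166504)
```

View pics/crop0.png

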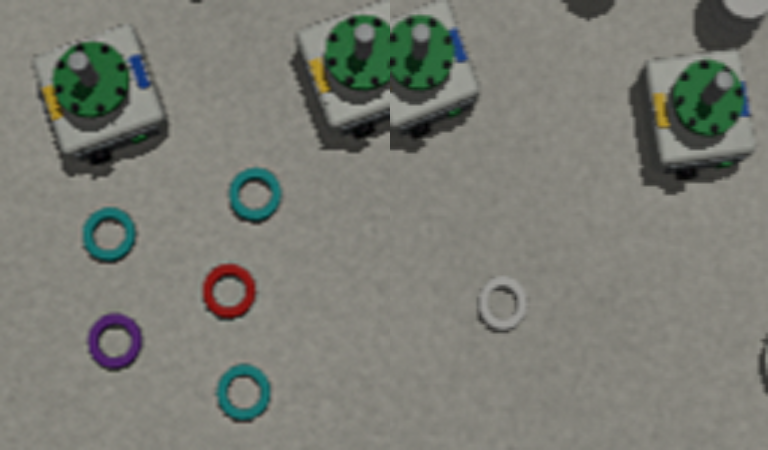

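The crop confirms the choice: the only red ring is at (229,292) in the crop, about (453,108) in world mm. The rods are at a (613,229), b (648,7) and c (625,-257), with yaws of about 24°, 24° and 10°. I start with c, approaching from the blue side.

>>> servo_tool(commands=[[1, [0.0384, 0, 0], [0, 0, 0]], [1, [0.0384, 0, 0], [0, 0, 0]], [1, [0.0384, 0, 0], [0, 0, 0]], [1, [0.0384, 0, 0], [0, 0, 0]], [1, [0.0384, 0, 0], [0, 0, 0]], [1, [0.0384, 0, 0], [0, 0, 0]], [1, [0.0384, 0, 0], [0, 0, 0]], [1, [0.0384, 0, 0], [0, 0, 0]], [1, [0.0384, 0, 0], [0, 0, 0]], [1, [0.0384, 0, 0], [0, 0, 0]]], squeeze=30)

```text
time_s: 0.93
eef_pos: [563.9, -325.6, 230.9]
ee_rot: [-0.0, 0.979, 0.205, -0.0]
force: [0.2, -0.6, 0.6]
grip_width: -0.0
grip_force: 0.0
```

>>> servo_tool(commands=[[1, [0.0384, 0, 0], [0, 0, 0]], [1, [0.0384, -0.004, 0], [0, 0, 0]], [1, [0, 0, 0], [0, 0, -0.98]], [1, [0, 0, 0], [0, 0, -0.98]], [1, [0, 0, 0], [0, 0, -0.98]], [1, [0, 0, 0], [0, 0, -0.98]], [1, [0, 0, 0], [0, 0, -0.98]], [1, [0, 0, 0], [0, 0, -0.98]], [1, [0, 0, 0], [0, 0, -0.98]], [1, [0, 0, 0], [0, 0, -0.98]]])

```text
time_s: 1.77
eef_pos: [631.0, -292.3, 230.7]
ee_rot: [-0.001, 0.814, 0.581, -0.0]
force: [-0.2, -0.7, -0.1]
grip_width: -0.002
grip_force: 0.0
```

>>> servo_tool(commands=[[1, [0, 0, 0], [0, 0, -0.98]], [1, [0, 0, 0], [0, 0, -0.98]], [1, [0, 0, 0], [0, 0, -0.98]], [1, [0, 0, 0], [0, 0, -0.98]], [1, [0, 0, 0], [0, 0, -0.98]], [1, [0, 0, 0.02], [0, 0, 0]], [1, [0, 0, 0.02], [0, 0, 0]], [1, [0, 0, 0], [0, 0, 0]]])

```text
time_s: 2.43
eef_pos: [629.8, -291.5, 186.5]
ee_rot: [-0.004, 0.642, 0.767, -0.0]
force: [-0.2, 1.5, -0.8]
grip_width: -0.004
grip_force: 0.0
```

```bash
cat >> h.py <<'E'
from scipy.spatial.transform import Rotation as Ro
def rot(q): return Ro.from_quat([q[1],q[2],q[3],q[0]]).as_matrix()
def to(p):
    s=sense(); return (rot(s["ee_rot"]).T@(np.array(p)-s["eef_pos"])).round(1)
def st():
    s=sense(); M=rot(s["ee_rot"]); print(round(s["time_s"],2),s["eef_pos"].round(1),"yaw",np.degrees(np.arctan2(M[1,0],M[0,0])).round(1),"down",M[:,2].round(3),"F",s["force"].round(1),"Ftool",(M.T@s["force"]).round(1),s["grip_width"],s["joints"].round(2))
E
python3 -c "
from h import *
import rig
print([n for n in dir(rig) if not n.startswith('_')], getattr(rig,'grip_depth',None))
st(); print(to((631,-291.5,118)))"
```

```text
['PlanningError', 'capture', 'finish_job', 'grip_depth', 'sense'] 18.700000000000003
2.43 [ 629.8 -291.5  186.5] yaw 100.1 down [-0.007  0.005 -1.   ] F [-0.2  1.5 -0.8] Ftool [1.5 0.1 0.8] -0.004410854713718199 [-0.6   0.74  0.95  0.    1.46 -0.78]
[-0.6  1.6 68.5]
```

>>> servo_tool(commands=[[1, [0, 0, 0.035], [0, 0, 0]], [1, [0, 0.001, 0.034], [0, 0, 0]], [1, [0.004, 0, 0], [0, 0, 0]], [1, [0.004, 0, 0], [0, 0, 0]], [1, [0.003, 0, 0], [0, 0, 0]], [1, [0, 0, 0], [0, 0, 0]]])

```text
time_s: 2.93
eef_pos: [631.1, -281.2, 125.5]
ee_rot: [0.002, 0.642, 0.767, 0.0]
force: [0.1, 0.9, 0.5]
grip_width: 0.0
grip_force: 0.0
```

>>> servo_tool(commands=[[1, [0.001, 0, 0], [0, 0, 0]], [1, [0.001, 0, 0], [0, 0, 0]], [1, [0, 0, 0], [0, 0, 0]], [1, [0, 0, 0], [0, 0, 0]]])

```text
time_s: 3.27
eef_pos: [629.9, -279.5, 122.7]
ee_rot: [0.0, 0.642, 0.767, 0.0]
force: [0.2, -0.5, 0.1]
grip_width: -0.005
grip_force: 0.0
```

>>> servo_tool(commands=[[1, [0.001, 0, 0], [0, 0, 0]], [1, [0.001, 0, 0], [0, 0, 0]], [1, [0, 0, 0], [0, 0, 0]], [1, [0, 0, 0], [0, 0, 0]]])

```text
time_s: 3.6
eef_pos: [629.5, -277.5, 122.4]
ee_rot: [0.0, 0.642, 0.767, -0.0]
force: [-0.7, -0.3, 0.3]
grip_width: 0.003
grip_force: 0.3
```

>>> servo_tool(commands=[[1, [0.001, 0, 0], [0, 0, 0]], [1, [0.001, 0, 0], [0, 0, 0]], [1, [0, 0, 0], [0, 0, 0]], [1, [0, 0, 0], [0, 0, 0]]])

```text
time_s: 3.93
eef_pos: [629.1, -275.7, 122.4]
ee_rot: [0.0, 0.642, 0.767, -0.0]
force: [-0.0, -2.8, 1.8]
grip_width: 0.002
grip_force: 1.6
```

>>> servo_tool(commands=[[1, [0.001, 0, 0], [0, 0, 0]], [1, [0.0005, 0, 0], [0, 0, 0]], [1, [0, 0, 0], [0, 0, 0]], [1, [0, 0, 0], [0, 0, 0]]])

```text
time_s: 4.27
eef_pos: [629.0, -274.8, 122.6]
ee_rot: [0.001, 0.642, 0.766, -0.0]
force: [1.2, -5.9, -0.4]
grip_width: -0.001
grip_force: 3.1
```

>>> servo_tool(commands=[[1, [0.001, 0, 0], [0, 0, 0]], [1, [0, 0, 0], [0, 0, 0]], [1, [0, 0, 0], [0, 0, 0]]])

```text
time_s: 4.52
eef_pos: [628.9, -274.3, 122.6]
ee_rot: [0.001, 0.642, 0.766, -0.001]
force: [1.1, -8.6, 0.6]
grip_width: 0.0
grip_force: 4.1
```

>>> servo_tool(commands=[[1, [-0.008, 0, 0], [0, 0, 0]], [1, [-0.007, 0, 0], [0, 0, 0]], [1, [0, 0, -0.03], [0, 0, 0]], [1, [0, 0, -0.03], [0, 0, 0]], [1, [0.033, 0.0093, 0], [0, 0, 0]], [1, [0.033, 0.0093, 0], [0, 0, 0]], [1, [0.033, 0.0093, 0], [0, 0, 0]], [1, [0.033, 0.0093, 0], [0, 0, 0]], [1, [0.033, 0.0093, 0], [0, 0, 0]], [1, [0.033, 0.0093, 0], [0, 0, 0]]])

```text
time_s: 5.35
eef_pos: [651.4, -81.5, 182.0]
ee_rot: [-0.001, 0.642, 0.767, 0.0]
force: [0.3, 0.0, -0.8]
grip_width: -0.001
grip_force: 0.0
```

>>> servo_tool(commands=[[1, [0.033, 0.0093, 0], [0, 0, 0]], [1, [0.033, 0.0093, 0], [0, 0, 0]], [1, [0, 0, 0], [0, 0, -0.78]], [1, [0, 0, 0], [0, 0, -0.78]], [1, [0, 0, 0], [0, 0, -0.78]], [1, [0, 0, 0], [0, 0, 0]], [1, [0, 0, 0], [0, 0, 0]]])

```text
time_s: 5.93
eef_pos: [658.3, -14.9, 182.0]
ee_rot: [-0.001, 0.545, 0.839, 0.0]
force: [-0.2, 0.2, 0.7]
grip_width: 0.002
grip_force: 0.0
```

```bash
python3 -c "
from h import *
st(); print(to((658.5,-16,120)))"
```

```text
5.93 [658.3 -14.9 182. ] yaw 114.0 down [-0.001  0.001 -1.   ] F [-0.2  0.2  0.7] Ftool [ 0.2 -0.1 -0.7] 0.002332061516316345 [-0.2   0.65  1.11  0.    1.38 -0.62]
[-1.2 -0.2 62. ]
```

>>> servo_tool(commands=[[1, [-0.001, 0, 0.03], [0, 0, 0]], [1, [0, 0, 0.032], [0, 0, 0]], [1, [0, 0, 0], [0, 0, 0]], [1, [0.001, 0, 0], [0, 0, 0]], [1, [0.001, 0, 0], [0, 0, 0]], [1, [0.001, 0, 0], [0, 0, 0]], [1, [0.001, 0, 0], [0, 0, 0]], [1, [0, 0, 0], [0, 0, 0]]])

```text
time_s: 6.6
eef_pos: [657.6, -12.1, 121.8]
ee_rot: [0.001, 0.544, 0.839, 0.0]
force: [0.8, -0.7, 0.9]
grip_width: 0.005
grip_force: 0.4
```

>>> servo_tool(commands=[[1, [0.001, 0, 0], [0, 0, 0]], [1, [0.001, 0, 0], [0, 0, 0]], [1, [0, 0, 0], [0, 0, 0]], [1, [0, 0, 0], [0, 0, 0]]])

```text
time_s: 6.93
eef_pos: [656.2, -10.2, 120.4]
ee_rot: [-0.0, 0.544, 0.839, 0.0]
force: [-0.2, -0.7, 0.7]
grip_width: 0.002
grip_force: 0.3
```

>>> servo_tool(commands=[[1, [0.001, 0, 0], [0, 0, 0]], [1, [0.001, 0, 0], [0, 0, 0]], [1, [0, 0, 0], [0, 0, 0]], [1, [0, 0, 0], [0, 0, 0]]])

```text
time_s: 7.27
eef_pos: [655.3, -8.3, 120.2]
ee_rot: [-0.0, 0.544, 0.839, -0.0]
force: [0.4, -0.2, 0.2]
grip_width: -0.001
grip_force: 0.2
```

>>> servo_tool(commands=[[1, [0.001, 0, 0], [0, 0, 0]], [1, [0.001, 0, 0], [0, 0, 0]], [1, [0, 0, 0], [0, 0, 0]], [1, [0, 0, 0], [0, 0, 0]]])

```text
time_s: 7.6
eef_pos: [654.5, -6.5, 120.2]
ee_rot: [-0.0, 0.544, 0.839, 0.0]
force: [1.0, -0.6, 0.3]
grip_width: -0.001
grip_force: 0.1
```

>>> servo_tool(commands=[[1, [0.001, 0, 0], [0, 0, 0]], [1, [0.001, 0, 0], [0, 0, 0]], [1, [0, 0, 0], [0, 0, 0]], [1, [0, 0, 0], [0, 0, 0]]])

```text
time_s: 7.93
eef_pos: [653.7, -4.6, 120.3]
ee_rot: [-0.0, 0.544, 0.839, 0.0]
force: [0.3, 0.7, 0.8]
grip_width: -0.002
grip_force: 0.1
```

>>> servo_tool(commands=[[1, [0.001, 0, 0], [0, 0, 0]], [1, [0.001, 0, 0], [0, 0, 0]], [1, [0, 0, 0], [0, 0, 0]], [1, [0, 0, 0], [0, 0, 0]]])

```text
time_s: 8.27
eef_pos: [652.9, -2.8, 120.3]
ee_rot: [-0.0, 0.544, 0.839, 0.0]
force: [-0.3, -0.3, -0.2]
grip_width: -0.003
grip_force: 0.1
```

>>> servo_tool(commands=[[1, [0.001, 0, 0], [0, 0, 0]], [1, [0.0005, 0, 0], [0, 0, 0]], [1, [0, 0, 0], [0, 0, 0]], [1, [0, 0, 0], [0, 0, 0]]])

```text
time_s: 8.6
eef_pos: [652.4, -1.8, 120.3]
ee_rot: [0.0, 0.544, 0.839, -0.0]
force: [0.5, -1.4, 0.1]
grip_width: -0.0
grip_force: 1.0
```

```bash
python3 -c "
from h import *
st(); c=capture('side'); save(c,'s1.png',(270,130,410,340),3)"
```

```text
8.6 [652.4  -1.8 120.3] yaw 114.1 down [ 0. -0. -1.] F [ 0.5 -1.4  0.1] Ftool [-1.5 -0.1 -0.1] -0.00020742957450436484 [-0.18  0.69  1.21 -0.    1.24 -0.6 ]
```

View pics/s1.png

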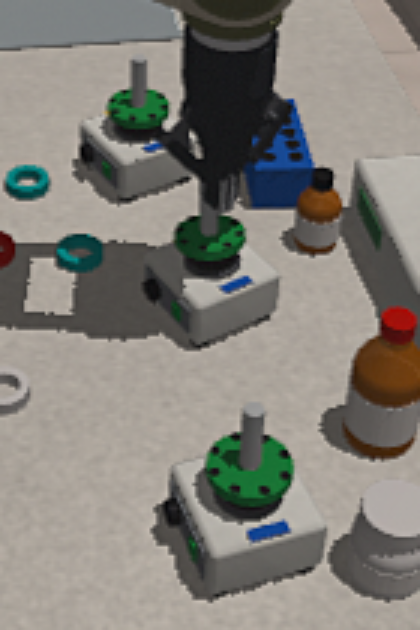

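The crop shows the shut fingers at rod b (208,190), with the neighbouring units undisturbed. I keep pushing toward yellow.

>>> servo_tool(commands=[[1, [0.001, 0, 0], [0, 0, 0]], [1, [0.0005, 0, 0], [0, 0, 0]], [1, [0, 0, 0], [0, 0, 0]], [1, [0, 0, 0], [0, 0, 0]]])

```text
time_s: 8.98
eef_pos: [652.0, -0.7, 120.3]
ee_rot: [0.001, 0.544, 0.839, -0.0]
force: [2.9, -5.1, -1.1]
grip_width: -0.002
grip_force: 2.5
```

>>> servo_tool(commands=[[1, [0.001, 0, 0], [0, 0, 0]], [1, [0.0005, 0, 0], [0, 0, 0]], [1, [0, 0, 0], [0, 0, 0]], [1, [0, 0, 0], [0, 0, 0]]])

```text
time_s: 9.32
eef_pos: [651.7, -0.0, 120.4]
ee_rot: [0.001, 0.544, 0.839, -0.0]
force: [3.4, -7.2, -2.2]
grip_width: 0.0
grip_force: 3.9
```

b yields about 10 mm before its stop, so b is the worn one. The force is now about 8 N; I hold.

>>> servo_tool(commands=[[1, [0, 0, 0], [0, 0, 0]], [1, [0, 0, 0], [0, 0, 0]], [1, [0, 0, 0], [0, 0, 0]], [1, [0, 0, 0], [0, 0, 0]], [1, [0, 0, 0], [0, 0, 0]], [1, [0, 0, 0], [0, 0, 0]], [1, [0, 0, 0], [0, 0, 0]], [1, [0, 0, 0], [0, 0, 0]]])

```text
time_s: 9.98
eef_pos: [651.7, -0.0, 120.4]
ee_rot: [0.001, 0.544, 0.839, -0.0]
force: [5.3, -7.2, -2.2]
grip_width: -0.007
grip_force: 3.9
```

>>> servo_tool(commands=[[1, [-0.008, 0, 0], [0, 0, 0]], [1, [-0.007, 0, 0], [0, 0, 0]], [1, [0, 0, -0.03], [0, 0, 0]], [1, [0, 0, -0.03], [0, 0, 0]], [1, [0, 0, 0], [0, 0, 0]], [1, [0.032, 0, 0], [0, 0, 0]], [1, [0.032, 0, 0], [0, 0, 0]], [1, [0, 0, 0], [0, 0, 0]], [1, [0, 0, 0], [0, 0, 0]]])

```text
time_s: 10.73
eef_pos: [630.8, 47.0, 180.5]
ee_rot: [-0.0, 0.543, 0.84, 0.0]
force: [0.5, -0.9, -0.4]
grip_width: 0.002
grip_force: 0.0
```

```bash
python3 -c "
from h import *
st(); u=np.array((-.407,.914)); print((sense()['eef_pos'][:2]-(648.3,6.8))@u, to((632.8,41.5,120)))
d=cloud(capture('top'))[150:215,307:365]; m=(d[...,2]>120)&(d[...,2]<143);print('rod',m.sum(),np.nanmean(d[m],0))"
```

```text
10.73 [630.8  47.  180.5] yaw 114.2 down [-0.  0. -1.] F [ 0.5 -0.9 -0.4] Ftool [-1.1  0.1  0.4] 0.0016936892365504008 [-0.11  0.59  1.22  0.    1.34 -0.53]
43.89700809397791 [-5.9 -0.4 60.5]
rod 0 [nan nan nan]<string>:4: RuntimeWarning: Mean of empty slice
```

>>> servo_tool(commands=[[1, [-0.004, 0, 0.03], [0, 0, 0]], [1, [-0.003, 0, 0.03], [0, 0, 0]], [1, [0, 0, 0], [0, 0, 0]], [1, [-0.002, 0, 0], [0, 0, 0]], [1, [-0.002, 0, 0], [0, 0, 0]], [1, [-0.002, 0, 0], [0, 0, 0]], [1, [-0.002, 0, 0], [0, 0, 0]], [1, [-0.002, 0, 0], [0, 0, 0]], [1, [-0.002, 0, 0], [0, 0, 0]], [1, [0, 0, 0], [0, 0, 0]]])

```text
time_s: 11.62
eef_pos: [639.1, 28.2, 120.7]
ee_rot: [0.0, 0.544, 0.839, 0.0]
force: [-0.0, 0.8, 0.1]
grip_width: 0.002
grip_force: 0.1
```

>>> servo_tool(commands=[[1, [-0.002, 0, 0], [0, 0, 0]], [1, [-0.002, 0, 0], [0, 0, 0]], [1, [-0.002, 0, 0], [0, 0, 0]], [1, [-0.002, 0, 0], [0, 0, 0]], [1, [-0.002, 0, 0], [0, 0, 0]], [1, [0, 0, 0], [0, 0, 0]], [1, [0, 0, 0], [0, 0, 0]]])

```text
time_s: 12.2
eef_pos: [643.0, 19.1, 120.2]
ee_rot: [0.0, 0.544, 0.839, -0.0]
force: [0.4, -0.5, -0.2]
grip_width: 0.001
grip_force: 0.0
```

```bash
python3 -c "
from h import *
st(); u=np.array((-.407,.914)); print((sense()['eef_pos'][:2]-(648.3,6.8))@u)"
```

```text
12.2 [643.   19.1 120.2] yaw 114.1 down [-0. -0. -1.] F [ 0.4 -0.5 -0.2] Ftool [-0.6  0.1  0.2] 0.0005594821843249777 [-0.15  0.67  1.25 -0.    1.23 -0.57]
13.450903739470894
```

>>> servo_tool(commands=[[1, [-0.001, 0, 0], [0, 0, 0]], [1, [-0.001, 0, 0], [0, 0, 0]], [1, [-0.001, 0, 0], [0, 0, 0]], [1, [0, 0, 0], [0, 0, 0]], [1, [0, 0, 0], [0, 0, 0]]])

```text
time_s: 12.62
eef_pos: [644.2, 16.6, 120.3]
ee_rot: [0.0, 0.544, 0.839, -0.0]
force: [-0.8, 0.4, -0.2]
grip_width: 0.0
grip_force: 0.1
```

>>> servo_tool(commands=[[1, [-0.001, 0, 0], [0, 0, 0]], [1, [-0.0005, 0, 0], [0, 0, 0]], [1, [0, 0, 0], [0, 0, 0]], [1, [0, 0, 0], [0, 0, 0]]])

```text
time_s: 12.95
eef_pos: [644.8, 15.2, 120.3]
ee_rot: [-0.0, 0.544, 0.839, -0.0]
force: [-0.9, 0.3, 0.5]
grip_width: -0.001
grip_force: 0.2
```

>>> servo_tool(commands=[[1, [-0.001, 0, 0], [0, 0, 0]], [1, [-0.0005, 0, 0], [0, 0, 0]], [1, [0, 0, 0], [0, 0, 0]], [1, [0, 0, 0], [0, 0, 0]]])

```text
time_s: 13.28
eef_pos: [645.4, 13.8, 120.3]
ee_rot: [0.0, 0.544, 0.839, -0.0]
force: [0.7, 0.5, -0.4]
grip_width: -0.004
grip_force: 0.2
```

>>> servo_tool(commands=[[1, [-0.001, 0, 0], [0, 0, 0]], [1, [0, 0, 0], [0, 0, 0]], [1, [0, 0, 0], [0, 0, 0]]])

```text
time_s: 13.53
eef_pos: [645.8, 12.9, 120.3]
ee_rot: [0.0, 0.544, 0.839, -0.0]
force: [-0.1, 0.2, 0.3]
grip_width: -0.0
grip_force: 0.2
```

>>> servo_tool(commands=[[1, [-0.001, 0, 0], [0, 0, 0]], [1, [0, 0, 0], [0, 0, 0]], [1, [0, 0, 0], [0, 0, 0]]])

```text
time_s: 13.78
eef_pos: [646.2, 12.1, 120.3]
ee_rot: [-0.0, 0.544, 0.839, -0.0]
force: [1.0, 0.4, -0.2]
grip_width: 0.002
grip_force: 0.3
```

>>> servo_tool(commands=[[1, [-0.001, 0, 0], [0, 0, 0]], [1, [0, 0, 0], [0, 0, 0]], [1, [0, 0, 0], [0, 0, 0]]])

```text
time_s: 14.03
eef_pos: [646.6, 11.3, 120.2]
ee_rot: [-0.0, 0.544, 0.839, 0.0]
force: [-1.6, 1.7, 0.5]
grip_width: -0.002
grip_force: 1.0
```

```bash
python3 -c "
from h import *
st(); u=np.array((-.407,.914)); print((sense()['eef_pos'][:2]-(648.3,6.8))@u)
c=capture('side'); save(c,'s2.png',(290,170,390,260),6)"
```

```text
14.03 [646.6  11.3 120.2] yaw 114.1 down [-0.  0. -1.] F [-1.6  1.7  0.5] Ftool [ 2.2 -0.8 -0.5] -0.001502530230175972 [-0.16  0.67  1.23  0.    1.23 -0.58]
4.824515741996814
```

View pics/s2.png

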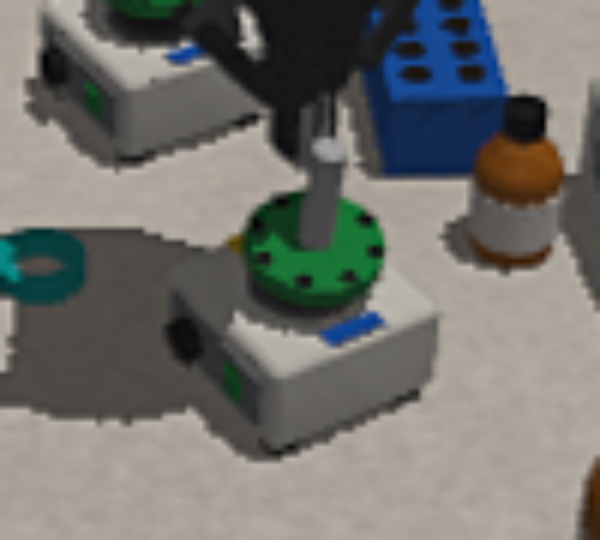

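The crop shows rod b (tip at (328,150)) leaning to blue with its disc tilted toward the camera; the stop is beginning to resist. I press a bit more.

>>> servo_tool(commands=[[1, [-0.001, 0, 0], [0, 0, 0]], [1, [0, 0, 0], [0, 0, 0]], [1, [0, 0, 0], [0, 0, 0]]])

```text
time_s: 14.33
eef_pos: [646.9, 10.6, 120.2]
ee_rot: [-0.0, 0.544, 0.839, 0.0]
force: [-2.9, 4.7, -0.5]
grip_width: -0.002
grip_force: 2.3
```

>>> servo_tool(commands=[[1, [-0.001, 0, 0], [0, 0, 0]], [1, [0, 0, 0], [0, 0, 0]], [1, [0, 0, 0], [0, 0, 0]]])

```text
time_s: 14.58
eef_pos: [647.1, 10.0, 120.2]
ee_rot: [-0.001, 0.544, 0.839, 0.0]
force: [-4.0, 5.7, -0.1]
grip_width: 0.003
grip_force: 3.2
```

>>> servo_tool(commands=[[1, [-0.0002, 0, 0], [0, 0, 0]], [1, [0, 0, 0], [0, 0, 0]], [1, [0, 0, 0], [0, 0, 0]], [1, [0, 0, 0], [0, 0, 0]], [1, [0, 0, 0], [0, 0, 0]], [1, [0, 0, 0], [0, 0, 0]], [1, [0, 0, 0], [0, 0, 0]], [1, [0, 0, 0], [0, 0, 0]], [1, [0, 0, 0], [0, 0, 0]]])

```text
time_s: 15.33
eef_pos: [647.2, 9.9, 120.2]
ee_rot: [-0.001, 0.544, 0.839, 0.0]
force: [-2.7, 5.5, 1.8]
grip_width: -0.002
grip_force: 3.5
```

>>> servo_tool(commands=[[1, [0.008, 0, 0], [0, 0, 0]], [1, [0.007, 0, 0], [0, 0, 0]], [1, [0, 0, -0.03], [0, 0, 0]], [1, [0, 0, -0.03], [0, 0, 0]], [1, [0.0256, -0.0229, 0], [0, 0, 0]], [1, [0.0256, -0.0229, 0], [0, 0, 0]], [1, [0.0256, -0.0229, 0], [0, 0, 0]], [1, [0.0256, -0.0229, 0], [0, 0, 0]], [1, [0.0256, -0.0229, 0], [0, 0, 0]], [1, [0.0256, -0.0229, 0], [0, 0, 0]]])

```text
time_s: 16.17
eef_pos: [451.6, 107.4, 180.5]
ee_rot: [0.001, 0.544, 0.839, 0.0]
force: [0.2, -0.3, 1.0]
grip_width: 0.0
grip_force: 0.0
```

>>> servo_tool(commands=[[-0.45, [0, 0, 0], [0, 0, -1]], [-0.45, [0, 0, 0], [0, 0, -1]], [-0.45, [0, 0, 0], [0, 0, -1]], [-0.45, [0, 0, 0], [0, 0, -1]], [-0.45, [0, 0, 0], [0, 0, -1]], [-0.45, [0, 0, 0], [0, 0, -1]], [-0.45, [0, 0, 0], [0, 0, -1]], [-0.45, [0, 0, 0], [0, 0, -1]], [-0.45, [0, 0, 0], [0, 0, -1]], [-0.45, [0, 0, 0], [0, 0, -1]]])

```text
time_s: 17.0
eef_pos: [453.3, 106.9, 180.6]
ee_rot: [0.001, 0.049, 0.999, -0.0]
force: [-0.8, -0.4, 0.0]
grip_width: 0.725
grip_force: 0.0
```

>>> servo_tool(commands=[[-0.45, [0, 0, 0.03], [0, 0, -1]], [-0.45, [0, 0, 0.03], [0, 0, 0]], [-0.45, [0, 0, 0.03], [0, 0, 0]], [-0.45, [0, 0, 0.03], [0, 0, 0]], [-0.45, [0, 0, 0], [0, 0, 0]]])

```text
time_s: 17.42
eef_pos: [450.5, 106.9, 56.4]
ee_rot: [-0.004, -0.001, 1.0, -0.0]
force: [-1.4, 0.8, 0.4]
grip_width: 0.729
grip_force: 0.0
```

```bash
python3 - <<'E'
from h import *
st(); print("to red",to((453.4,107.8,0)))
c=capture("top"); save(c,"t3.png",(225,150,375,290),4)
W=cloud(c);np.savez("t3.npz",W=W,px=c["pixels"])
d=W[150:215,305:365]
m=(d[...,2]>132)&(d[...,2]<146); print("tip",m.sum(),np.nanmean(d[m],0).round(1))
for z0 in(95,105,115,125):
    m=(d[...,2]>z0)&(d[...,2]<z0+10); print(z0,m.sum(),np.nanmean(d[m],0).round(1))
hsv=cv2.cvtColor(c["pixels"],cv2.COLOR_RGB2HSV)[150:215,305:365].astype(int)
g=(hsv[...,0]>50)&(hsv[...,0]<85)&(hsv[...,1]>80)&(d[...,2]>72)&(d[...,2]<98)
p=d[g]; A=np.c_[p[:,:2],np.ones(len(p))]; k=np.linalg.lstsq(A,p[:,2],rcond=None)[0]; n=np.array([-k[0],-k[1],1]);n/=np.linalg.norm(n)
print("disc",g.sum(),p.mean(0).round(1),((p.min(0)+p.max(0))/2).round(1),"normal",n.round(3),"res",(A@k-p[:,2]).std())
u=np.array((-.407,.914)); print("lean u",n[:2]@u,"perp",n[:2]@np.array((.914,.407)))
E
```

```text
17.42 [450.5 106.9  56.4] yaw -179.9 down [-0.007 -0.    -1.   ] F [-1.4  0.8  0.4] Ftool [ 1.4  0.8 -0.4] 0.7293810104981127 [-0.02  0.41  1.88 -0.    0.86 -1.59]
to red [-3.3  0.9 56.3]
tip 37 [653.7  -4.5 138.6]
95 6 [647.3   2.   99.2]
105 13 [6.480e+02 6.000e-01 1.102e+02]
115 7 [648.1  -2.3 121.4]
125 11 [649.8  -1.5 130.9]
disc 381 [647.3   2.   85.6] [6.52e+02 1.00e-01 8.76e+01] normal [ 0.049 -0.114  0.992] res 2.2894920994165835
lean u -0.12441592073689399 perp -0.001590840489395406
```

View pics/t3.png

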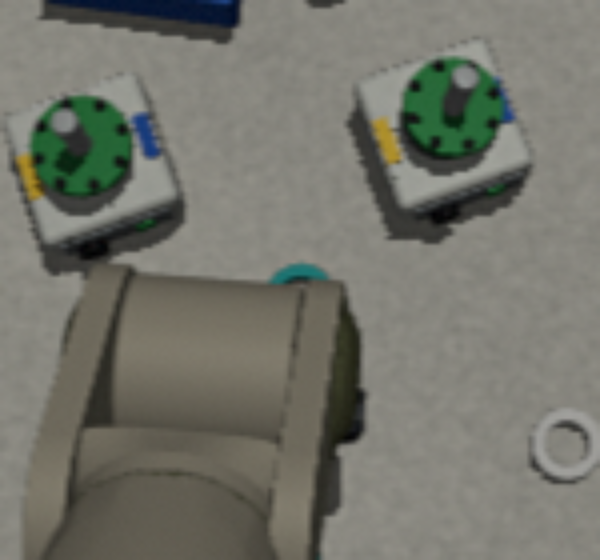

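The image shows spindle b leaning to blue (tip at (465,77), toward the blue bar), with the tip at about (653.7,-4.5,139) and a lean of about 0.117 rad. Now I grasp the collar.

>>> servo_tool(commands=[[-0.45, [-0.0025, 0.0005, 0.02], [0, 0, 0]], [-0.45, [0, 0, 0.02], [0, 0, 0]], [-0.45, [0, 0, 0.01], [0, 0, 0]], [-0.45, [0, 0, 0.004], [0, 0, 0]], [-0.45, [0, 0, 0], [0, 0, 0]], [-0.45, [0, 0, 0], [0, 0, 0]]])

```text
time_s: 17.97
eef_pos: [456.5, 107.4, 7.5]
ee_rot: [0.001, -0.001, 1.0, -0.0]
force: [0.0, -0.4, -0.0]
grip_width: 0.724
grip_force: 0.0
```

```bash
python3 -c "
from h import *
st(); c=capture('side'); save(c,'s4.png',(215,160,335,260),5); print(to((453.4,107.8,1)))"
```

```text
17.97 [456.5 107.4   7.5] yaw -179.9 down [ 0.002 -0.    -1.   ] F [ 0.  -0.4 -0. ] Ftool [-0.  -0.4  0. ] 0.7243052611253742 [-0.02  0.51  1.89 -0.    0.73 -1.59]
[3.1 0.4 6.5]
```

View pics/s4.png

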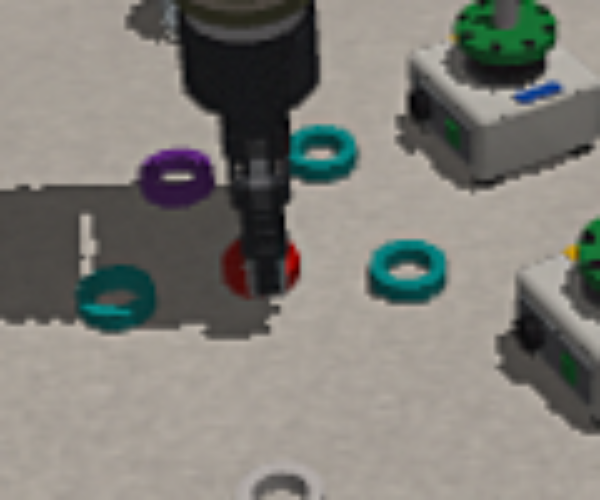

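The fingers stand astride the red ring (260,270), with no teal ring touched. A small correction, then close and lift.

>>> servo_tool(commands=[[-0.45, [0.003, 0.0004, 0.004], [0, 0, 0]], [-0.45, [0, 0, 0.003], [0, 0, 0]], [-0.45, [0, 0, 0], [0, 0, 0]], [1, [0, 0, 0], [0, 0, 0]], [1, [0, 0, 0], [0, 0, 0]], [1, [0, 0, 0], [0, 0, 0]], [1, [0, 0, 0], [0, 0, 0]], [1, [0, 0, 0], [0, 0, 0]], [1, [0, 0, 0], [0, 0, 0]]], squeeze=35)

```text
time_s: 18.77
eef_pos: [452.8, 107.8, -0.3]
ee_rot: [0.0, -0.001, 1.0, 0.0]
force: [-1.7, 0.6, 6.2]
grip_width: 0.515
grip_force: 35.6
```

```bash
python3 -c "
from h import *
st(); print(sense()['grip_force'])"
```

```text
18.77 [ 4.528e+02  1.078e+02 -3.000e-01] yaw -179.9 down [ 0.  0. -1.] F [-1.7  0.6  6.2] Ftool [ 1.7  0.6 -6.2] 0.5148125369128762 [-0.02  0.53  1.9   0.    0.71 -1.59]
35.64664939418435
```

>>> servo_tool(commands=[[1, [0, 0, -0.01], [0, 0, 0]], [1, [0, 0, -0.03], [0, 0, 0]], [1, [0, 0, -0.04], [0, 0, 0]], [1, [0, 0, -0.04], [0, 0, 0]], [1, [0, 0, -0.04], [0, 0, 0]], [1, [0, 0, -0.03], [0, 0, 0]], [1, [0, 0, 0], [0, 0, 0]], [1, [-0.025, -0.0145, 0], [0, 0, 1]], [1, [0, 0, 0], [0, 0, 1]], [1, [0, 0, 0], [0, 0, 1]]])

```text
time_s: 19.6
eef_pos: [478.1, 92.8, 189.1]
ee_rot: [-0.0, 0.158, 0.987, -0.0]
force: [-0.2, 0.5, -0.9]
grip_width: 0.511
grip_force: 36.0
```

>>> servo_tool(commands=[[1, [0, 0, 0], [0, 0, 1]], [1, [0, 0, 0], [0, 0, 1]], [1, [0, 0, 0], [0, 0, 1]], [1, [0, 0, 0], [0, 0, 1]], [1, [0, 0, 0], [0, 0, 1]], [1, [0, 0, 0], [0, 0, 1]], [1, [0, 0, 0], [0, 0, 1]], [1, [0, 0, 0], [0, 0, 1]], [1, [0, 0, 0], [0, 0, 0]]])

```text
time_s: 20.35
eef_pos: [477.4, 93.3, 189.1]
ee_rot: [-0.0, 0.545, 0.838, -0.0]
force: [0.4, -0.6, 0.5]
grip_width: 0.512
grip_force: 36.0
```

```bash
python3 -c "
from h import *
st(); print(to((655,-7,175)),sense()['grip_force'])"
```

```text
20.35 [477.4  93.3 189.1] yaw 113.9 down [-0.001  0.    -1.   ] F [ 0.4 -0.6  0.5] Ftool [-0.7  0.1 -0.5] 0.5119484774210896 [-0.05  0.27  1.67 -0.    1.2  -0.47]
[-163.7  121.7   14. ] 36.04192212224007
```

>>> servo_tool(commands=[[1, [-0.0273, 0.0203, 0], [0, 0, 0]], [1, [-0.0273, 0.0203, 0], [0, 0, 0]], [1, [-0.0273, 0.0203, 0], [0, 0, 0]], [1, [-0.0273, 0.0203, 0], [0, 0, 0]], [1, [-0.0273, 0.0203, 0], [0, 0, 0]], [1, [-0.0273, 0.0203, 0], [0, 0, 0]], [1, [0, 0, 0.008], [0, 0.56, 0]], [1, [0, 0, 0.008], [0, 0.56, 0]], [1, [0, 0, 0], [0, 0, 0]], [1, [0, 0, 0], [0, 0, 0]]])

```text
time_s: 21.18
eef_pos: [655.4, -6.4, 172.6]
ee_rot: [-0.049, 0.542, 0.838, 0.031]
force: [0.5, -0.2, -0.7]
grip_width: 0.513
grip_force: 36.1
```

```bash
python3 - <<'E'
from h import *
st(); print(to((654.8,-6.6,159)))
c=capture("side"); save(c,"s5.png",(280,150,400,260),5)
W=cloud(c); h=cv2.cvtColor(c["pixels"],cv2.COLOR_RGB2HSV).astype(int)
m=(h[...,1]>120)&((h[...,0]<8)|(h[...,0]>172))&(W[...,2]>145)&(W[...,2]<200)&(abs(W[...,0]-655)<60)&(abs(W[...,1]+7)<60)
s=sense();P=(W[m]-s["eef_pos"])@rot(s["ee_rot"]);print(m.sum(),"ring in tool min/max",P.min(0).round(1),P.max(0).round(1))
E
```

```text
21.18 [655.4  -6.4 172.6] yaw 114.2 down [-0.049  0.106 -0.993] F [ 0.5 -0.2 -0.7] Ftool [-0.5  0.4  0.7] 0.512826813734557 [-0.22  0.68  1.09  0.09  1.45 -0.66]
[-1.5 -0.6 13.5]
138 ring in tool min/max [-24.1 -21.5 -15.9] [17.3 22.2  1.6]
```

View pics/s5.png

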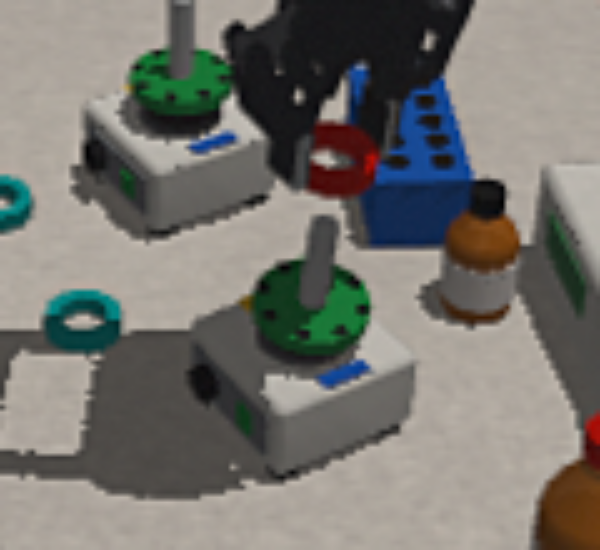

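The crop shows the ring level with the tilt, in line above the leaning rod (rod tip (322,222), ring (340,160)); the ring centre is within about 1 mm of the tool axis. I lower it along the spindle.

>>> servo_tool(commands=[[1, [-0.001, -0.0006, 0.01], [0, 0, 0]], [1, [0, 0, 0.015], [0, 0, 0]], [1, [0, 0, 0.015], [0, 0, 0]], [1, [0, 0, 0], [0, 0, 0]]])

```text
time_s: 21.57
eef_pos: [652.0, -1.7, 130.6]
ee_rot: [-0.051, 0.542, 0.838, 0.031]
force: [-0.5, 0.1, -0.4]
grip_width: 0.516
grip_force: 36.1
```

>>> servo_tool(commands=[[1, [0, 0, 0.01], [0, 0, 0]], [1, [0, 0, 0.01], [0, 0, 0]], [1, [0, 0, 0.01], [0, 0, 0]], [1, [0, 0, 0.008], [0, 0, 0]], [1, [0, 0, 0], [0, 0, 0]], [1, [0, 0, 0], [0, 0, 0]]])

```text
time_s: 22.07
eef_pos: [651.7, 1.3, 95.4]
ee_rot: [-0.05, 0.543, 0.838, 0.032]
force: [0.4, 0.1, -0.1]
grip_width: 0.511
grip_force: 36.1
```

```bash
python3 - <<'E'
from h import *
st(); print(to((651,1.4,84.7)))
c=capture("side"); save(c,"s6.png",(290,160,390,250),6)
E
```

```text
22.07 [651.7   1.3  95.4] yaw 114.1 down [-0.049  0.107 -0.993] F [ 0.4  0.1 -0.1] Ftool [-0.1  0.4  0.1] 0.5110483437088134 [-0.22  0.74  1.19  0.1   1.28 -0.67]
[-0.9 -0.6 10.6]
```

View pics/s6.png

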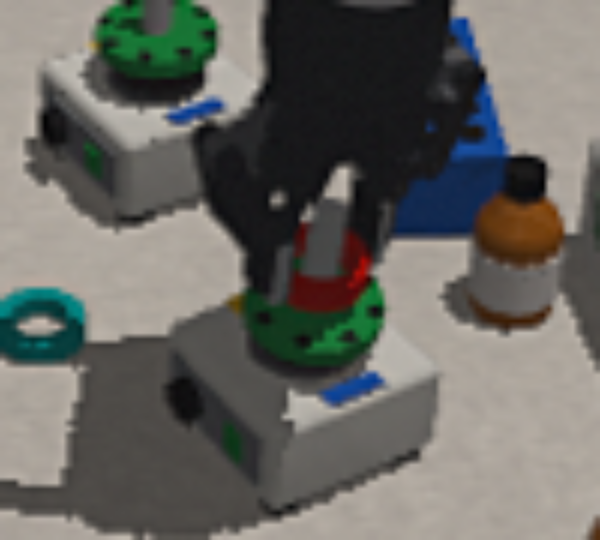

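The ring is around the rod (325,240), just above the green disc and still leaning to blue, with no force. I lower it the rest of the way gently.

>>> servo_tool(commands=[[1, [0, 0, 0.004], [0, 0, 0]], [1, [0, 0, 0.003], [0, 0, 0]], [1, [0, 0, 0], [0, 0, 0]], [1, [0, 0, 0], [0, 0, 0]]])

```text
time_s: 22.45
eef_pos: [651.4, 2.0, 88.7]
ee_rot: [-0.049, 0.543, 0.838, 0.032]
force: [-0.3, -0.3, -1.0]
grip_width: 0.517
grip_force: 36.1
```

>>> servo_tool(commands=[[1, [0, 0, 0.001], [0, 0, 0]], [1, [0, 0, 0], [0, 0, 0]], [1, [0, 0, 0], [0, 0, 0]]])

```text
time_s: 22.7
eef_pos: [651.4, 2.1, 87.8]
ee_rot: [-0.049, 0.543, 0.838, 0.032]
force: [-0.4, 0.3, -0.4]
grip_width: 0.515
grip_force: 36.1
```

>>> servo_tool(commands=[[1, [0, 0, 0.001], [0, 0, 0]], [1, [0, 0, 0], [0, 0, 0]], [1, [0, 0, 0], [0, 0, 0]]])

```text
time_s: 22.95
eef_pos: [651.4, 2.2, 86.7]
ee_rot: [-0.049, 0.543, 0.838, 0.032]
force: [-0.2, -0.7, -0.3]
grip_width: 0.513
grip_force: 36.1
```

>>> servo_tool(commands=[[1, [0, 0, 0.001], [0, 0, 0]], [1, [0, 0, 0], [0, 0, 0]], [1, [0, 0, 0], [0, 0, 0]]])

```text
time_s: 23.2
eef_pos: [651.3, 2.3, 85.7]
ee_rot: [-0.049, 0.543, 0.838, 0.032]
force: [0.8, -0.0, -0.2]
grip_width: 0.516
grip_force: 36.1
```

>>> servo_tool(commands=[[-0.15, [0, 0, 0], [0, 0, 0]], [-0.3, [0, 0, 0], [0, 0, 0]], [-0.45, [0, 0, 0], [0, 0, 0]], [-0.5, [0, 0, 0], [0, 0, 0]], [-0.5, [0, 0, 0], [0, 0, 0]], [-0.5, [0, 0, 0], [0, 0, 0]]])

```text
time_s: 23.7
eef_pos: [651.3, 2.3, 85.8]
ee_rot: [-0.049, 0.543, 0.838, 0.032]
force: [0.1, -0.1, -0.9]
grip_width: 0.75
grip_force: 0.0
```

>>> servo_tool(commands=[[-0.5, [0, 0, -0.01], [0, 0, 0]], [-0.5, [0, 0, -0.02], [0, 0, 0]], [-0.5, [0, 0, -0.03], [0, 0, 0]], [-0.5, [0, 0, -0.03], [0, 0, 0]], [-0.5, [0, 0, -0.03], [0, 0, 0]], [-0.5, [0.04, -0.04, 0], [0, 0, 0]], [-0.5, [0.04, -0.04, 0], [0, 0, 0]], [-0.5, [0.04, -0.04, 0], [0, 0, 0]], [-0.5, [0.04, -0.04, 0], [0, 0, 0]], [-0.5, [0, 0, 0], [0, 0, 0]]])

```text
time_s: 24.53
eef_pos: [495.5, 50.8, 219.5]
ee_rot: [-0.051, 0.542, 0.838, 0.031]
force: [-0.0, 0.0, 1.0]
grip_width: 0.75
grip_force: 0.0
```

```bash
python3 - <<'E'
from h import *
st()
a=capture("side"); b=capture("top")
im=np.hstack([cv2.resize(a["pixels"][150:265,280:390],(440,460)),cv2.resize(b["pixels"][145:235,300:370],(358,460))])
cv2.imwrite("pics/fin.png",im[...,::-1])
W=cloud(b);d=W[150:215,305:365];m=(d[...,2]>132)&(d[...,2]<146);print("tip",m.sum(),np.nanmean(d[m],0).round(1))
h=cv2.cvtColor(b["pixels"],cv2.COLOR_RGB2HSV)[150:215,305:365].astype(int)
m=(h[...,1]>120)&((h[...,0]<8)|(h[...,0]>172));p=d[m];n=np.array([.05,-.107,.993])
print("red",m.sum(),np.nanmedian(p,0).round(1),"height along spindle above seat",np.percentile((p-np.array([651,1.4,84.7]))@n,[10,50,90]).round(1))
E
```

```text
24.53 [495.5  50.8 219.5] yaw 114.2 down [-0.052  0.108 -0.993] F [-0.  0.  1.] Ftool [ 0.2 -0.  -1. ] 0.7500090134506613 [-0.18  0.29  1.57  0.1   1.36 -0.63]
tip 32 [654.6  -4.8 139.6]
red 35 [665.9   6.   98.5] height along spindle above seat [nan nan nan]
```

View pics/fin.png

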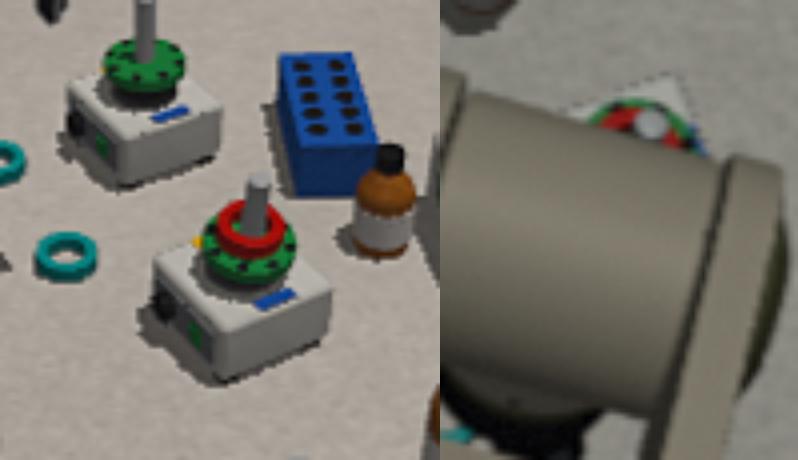

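The final crop shows the red collar flat on b's green disc (250,230). The measured top is 98.5 mm, as expected, and the spindle still leans to blue with the gripper clear.

```bash
python3 -c "
from rig import *
print(finish_job())"
```

```text
the job is handed in; nothing more can be done
None
```

The middle unit (b) had the worn bearing: I pressed it for over half a second against its yellow stop (about 8–9 N), then its blue stop (about 6–7 N), left it leaning to blue, and seated the red collar flat on its green disc; I did not push the left unit (a), since b showed the play and c did not, and the job is handed in.

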